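# Weigh a brass bell on the sprung hook scale

## Task

Weigh the brass bell: hang it by the window of its handle on the hook of the spring scale, then keep hold and lower it slowly until the spring carries its whole weight before you let go, so that the hook neither drops, springs up nor hits its end stop. Leave the bell hanging free and still on the hook, and do not disturb the ball-shaped ornament or the other goods.

Things in the scene. Friction and masses are not known exactly. Their poses are not given: they have to be found in the camera images.
- bell_mid (a point): Centre of the loose brass bell, half-way up (61 mm over its foot, 61 mm under its top). Flared bell, 68 mm across the foot, 62 mm high, with an upright flat handle frame on top, 40 mm wide (its y), 10 mm thick (its x); z up. Grip it from above across the 40 mm, fingers closing along y at the top bar, so that the window stays open for the hook. A ball-shaped brass ornament has the same handle.
- bell_eye (a point): Middle of the lower face of the frame's top bar, 47 mm above bell_mid; this face comes to lie on the hook. The bar is 14 mm high (108 to 122 mm over the foot). Below it a window 24 mm wide (y) and 40 mm high (68 to 108 mm over the foot) goes right through the frame along x, between side bars 8 mm wide. Axes as bell_mid.
- bell: The same bell; origin at the centre of its foot, axes as bell_mid. Its weight differs each time and is not known: 1.3 to 7.0 N.
- scale: Spring scale fixed on the table: a column (two rods, white plate, cap, 150 mm wide base) 160 mm behind the hook, top 294 mm above the table. Origin on the table top right below the hook's seat; its x points from the hook to the column, y to the left, z up.
- hook_seat (a point): Lowest point of the hook: upper side of a round bar 8 mm thick at the bottom of a shallow V, 264 mm above the table when empty. The bar runs along the scale's x, horizontally to the column behind; in front (-x) it rises to the upturned tip. The seat is open from above and the bar passes through the handle's window from the front. Axes as the scale.
- hook_tip (a point): Centre of the round end of the upturned hook tip, 30 mm in front of the seat (scale's -x) and 16 mm above it; its top is 20 mm above the seat.
- hook (a joint): How far the hook has sunk, m: 0 empty, end stop 0.130. It starts to sink at 0.3 N and sinks 13.3 mm for each further newton (spring 75 N/m); the bell settles at 0.013 to 0.090. Lightly damped: let go out of balance, it swings for two or three seconds. Delicate: it must not move faster than 0.06 m/s up or down, nor sink beyond 0.12.
- bauble: Bystander: ball-shaped ornament; origin at the centre of its foot.
- globe_a: Bystander: snow globe; origin at the centre of its foot.
- globe_b: Bystander: snow globe; origin at the centre of its foot.
- house: Bystander: gingerbread house; origin at the centre of its foot.
- candle: Bystander: candle jar; origin at the centre of its foot.
- soap: Bystander: soap; origin at the centre of its foot.

How it is judged:
By the outcome, as a careful person would: the job done as asked, in the order asked, and still so for the second after the job is handed in, with the robot touching nothing.
It also fails if it takes over 64 s, if anything falls off the work surface, if the arm or the gripper's body presses on something with over 40 N, if the wrist force passes 120 N, or if a joint passes its speed limit or range.

## Robot

A 7-joint arm with a two-finger parallel gripper is mounted at the origin on a cart in front of the work surface, level with it; the furniture and walls round the work are solid. World frame = base frame: x ahead of the robot, y to its left, z up, the work surface at z = 0. Lengths are in mm, angles in rad, forces in N, time in s.
With the tool pointing down it reaches from about 425 to 1025 mm from the base axis. Payload 9.4 kg.
Tool frame: the origin (TCP) lies at the very end of the fingers, on their centre line; the grasp point (between the pads) lies 19 mm behind it (manip.pinch_z is the distance from the TCP to the grasp point, in mm); z points along the fingers, y is the line along which they close (so a half turn about z gives the same grasp; the last joint's range is limited). The gripper opens to 85 mm and grips with 20 to 120 N. Pads are 22 mm wide; open, the fingers measure 114 mm over their backs; the gripper's body (76 mm by 85 mm) begins 54 mm behind the grasp point. The pads swing forward as they close: fully open they stand 13 mm farther back than shut.
Start: joints at [-0.077, 0.599, -0.003, 1.599, 0.002, 0.943, -0.08], TCP at [724.999, -0.007, 231.275] pointing down, gripper open.
Joint ranges: [-2.57, 2.57], [-0.35, 1.97], [-1.29, 1.29], [0.11, 2.56], [-1.05, 4.19], [0.11, 1.86], [-2.63, 2.63]. Speed limits (rad/s): [2.22, 2.22, 3.01, 3.01, 3.14, 3.14, 3.14].

## Interface

Orientations are given as a unit quaternion [x, y, z, w].
In Python, from station import manip gives the robot as it stands. The module is installed in compiled form; this text tells all that it offers.
- The arm moves only by the tool move_arm, never from a script. Its argument "commands" is a list of rows, each an object with "xyz": the shift along the tool's x, y, z each as a share of 30 mm, from -1 to 1, a list of three; "rot": the turn, a rotation vector about the tool's x, y, z each as a share of 0.12 rad, from -1 to 1, a list of three. A call has 1 to 10 rows; each row shifts and turns the commanded pose from where the row before left it, along the tool's axes as they then stand; what a row does not reach is not made up. A row lasts 1/10 s, in which the tool goes at most 50 mm and 8.59 degrees, less where a joint would pass 70% of its speed; a pose out of reach is approached as far as the arm can. A call with a number of a shift or a turn outside -1 to 1 is refused whole. A call with a gripper value outside its range is refused whole. "fingers" is the finger opening in mm, from 0 to 85.4, set as the call begins (left out, the last holds). The fingers move at their own pace and stop on an object; the grip force is fixed at half the most. Time passes only in rows, so rows that do not move let the fingers close. It gives the time, the measured TCP pose, the force, the opening and the grip force at its end, in the units of the state.
- manip.observe(): the state, without advancing time (a new reading comes with each control period).
- manip.grab_frame(name): name is "scene" or "side" or "wrist"; returns a dict with "color" (420x560x3 uint8, blue, green, red), "fx", "fy", "cx", "cy" (pixels), "R" (3x3) and "t" (3): a world point X has camera coordinates R X + t. Camera axes: x right, y down, z forward; pixel columns grow to the right and rows downward; lengths in mm; the calibration is good to about 2 mm. A picture is of the moment at which its call begins. There is no depth.
- manip.close_job(): hands the job in; it is judged then, once.
The state is a dict: "time": time; "joint_pos": joint angles; "qd": joint speeds; "effort": joint torques, N m; "tcp_pos": TCP position; "ee_rot": TCP orientation; "ft_force": force on the tool from outside, world axes, zero at the start; "moment": the same for the moment, N m; "finger_gap": finger opening in mm; "grip_force": force on a finger pad.
Only numpy, scipy, OpenCV 4.12 (cv2) and the standard library are available. Lean on these libraries where they do the work, as an engineer would, in place of code of your own. Each camera call takes 0.05 s, during which the arm holds its last target. There are 200 camera calls.

## Working session

There is one attempt and no reset: what is moved stays moved. The work goes in short steps, Python scripts to look and compute and a tool call to move; the robot and the scene stay as the last step left them, time stands still between calls to the robot, and variables do not carry over. Pictures are saved under pics/ and viewed, at most 11 in all, crops included, and the job is handed in when it is done.

Besides the shell and the picture viewer there is one more tool, called after "Request:" as name(argument=value, ...) on one line, values as JSON. move_arm: Moves the arm, as the interface text tells. Shift numbers are shares of 30 mm and turn numbers shares of 0.12 rad, none past 1 either way. Its arguments: {"type":"object","properties":{"commands":{"type":"array","items":{"type":"object","properties":{"xyz":{"type":"array","items":{"type":"number"}},"rot":{"type":"array","items":{"type":"number"}}}}},"fingers":{"type":"number"}},"required":["commands"]}

```bash
mkdir -p pics
cat > h.py <<'E'
import numpy as np, cv2
from station import manip
def ray(f,u,v):
    R=np.array(f["R"]);t=np.array(f["t"]).ravel()
    d=R.T@np.array([(u-f["cx"])/f["fx"],(v-f["cy"])/f["fy"],1]);return -R.T@t,d/np.linalg.norm(d)
def onz(f,u,v,z):
    c,d=ray(f,u,v);return c+d*(z-c[2])/d[2]
def tri(f1,p1,f2,p2):
    c1,d1=ray(f1,*p1);c2,d2=ray(f2,*p2)
    s=np.linalg.lstsq(np.c_[d1,-d2],c2-c1,rcond=None)[0]
    a=c1+d1*s[0];b=c2+d2*s[1];return (a+b)/2,np.linalg.norm(a-b)
def proj(f,X):
    p=np.array(f["R"])@np.array(X)+np.array(f["t"]).ravel();return f["fx"]*p[0]/p[2]+f["cx"],f["fy"]*p[1]/p[2]+f["cy"]
E
python3 - <<'E'
from h import *
import pickle
fs={n:manip.grab_frame(n) for n in("scene","side","wrist")}
pickle.dump(fs,open("f0.pkl","wb"))
for n,f in fs.items(): cv2.imwrite(f"pics/{n}0.png",f["color"]);print(n,ray(f,280,210))
o=manip.observe();print(o["ee_rot"],o["time"],o["ft_force"],manip.pinch_z)
E
```

```text
scene (array([ 989.60888688,  616.32422999, 1544.38676106]), array([-0.28786011, -0.39128152, -0.87409115]))
side (array([ 465.09132456, -854.98137113,  863.18992861]), array([ 0.09086279,  0.77233919, -0.62867809]))
wrist (array([724.29006522,  76.89906867, 373.4515113 ]), array([-0.01729777, -0.30398428, -0.95252   ]))
[ 7.07064255e-01  7.07149038e-01 -4.68829250e-04 -3.96790040e-04] 0.15 [ 1.20299112 -0.28920059 -0.55603975] 18.700000000000003
```

View pics/scene0.png

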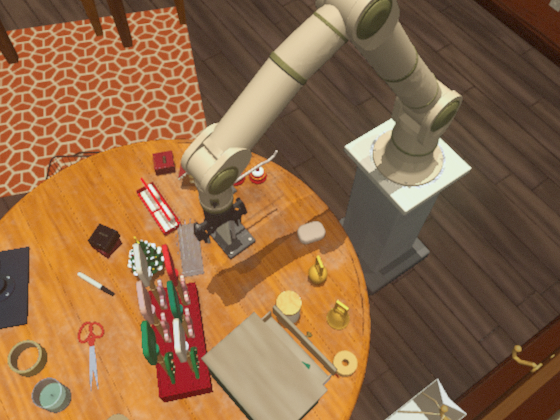

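View pics/side0.png

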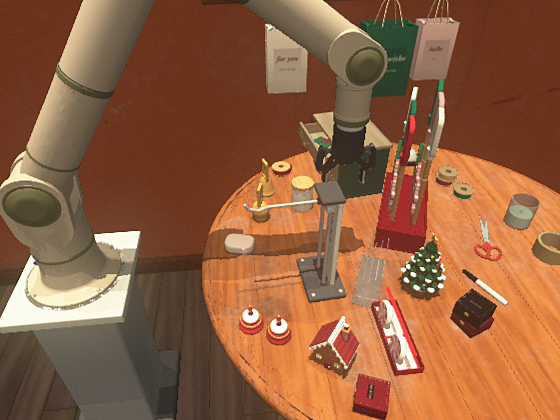

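The scene picture shows the brass goods at about (317,270) and (338,315), with the scale mostly hidden by the arm. The side picture shows the scale: hook tip about (247,208), cap about (330,190), and the brass goods at (260,205) and (266,175). I'll crop these for detail.

Run:
```python
from h import *
import pickle
fs=pickle.load(open("f0.pkl","rb"))
a=fs["scene"]["color"][240:340,280:370];b=fs["side"]["color"][145:310,215:355]
c=fs["scene"]["color"][130:210,200:290]
A=cv2.resize(a,None,fx=4,fy=4,interpolation=2);B=cv2.resize(b,None,fx=3.5,fy=3.5,interpolation=2)
im=np.zeros((600,800,3),np.uint8);im[:400,:360]=A[:400];im[:577,360:800]=B[:577,:440]
im[405:565,:180]=cv2.resize(c,None,fx=2,fy=2)
cv2.imwrite("pics/crop1.png",im)
```

```text
(no output)
```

View pics/crop1.png

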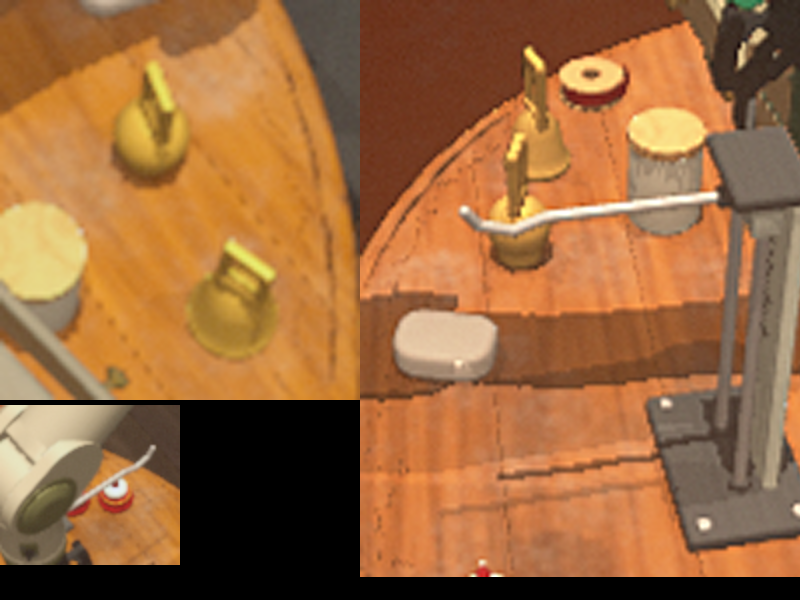

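View pics/wrist0.png

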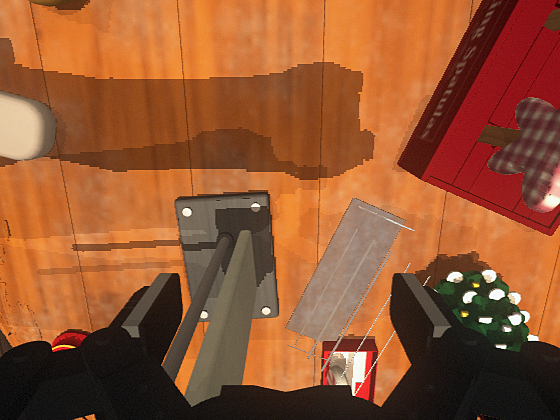

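The crop shows: bell handle in scene near (342,305), bell body at (337,318); bauble ball at (318,272). In the side view the hook tip is at about (245,205) and the seat at about (259,211). The wrist view shows the scale's base plate around (228,255), with corner screws at (187,212), (255,206), (204,315) and (265,311).

Run:
```python
from h import *
import pickle
np.set_printoptions(precision=1,suppress=True)
fs=pickle.load(open("f0.pkl","rb"));s,d,w=fs["scene"],fs["side"],fs["wrist"]
print("tip",tri(s,(275,152),d,(245.3,205.3)))
print("seat bar from side z260",onz(d,258.7,211,260), "bar near col", onz(d,320,201,260))
for p in [(187,212),(255,206),(204,315),(265,311)]: print("screw",onz(w,*p,10))
print("side screws",[onz(d,215+(x-360)/3.5,145+y/3.5,10) for x,y in[(665,404),(704,523),(797,509)]])
sc=lambda x,y:(280+x/4,240+y/4); sd=lambda x,y:(215+(x-360)/3.5,145+y/3.5)
print("belltop",[onz(s,*sc(*p),122) for p in[(230,241),(275,270),(267,284),(223,254)]])
print("bell tri", tri(s,sc(248,262),d,sd(534,52)))
print("bell foot side L,R",onz(d,*sd(513,165),8),onz(d,*sd(568,160),8))
print("bauble top",onz(s,*sc(155,70),122),tri(s,sc(160,85),d,sd(518,138)))
print("bauble ball", tri(s,sc(150,140),d,sd(518,230)))
# bell body ellipse in scene by hue
hsv=cv2.cvtColor(s["color"],40)
print(hsv[318,337],hsv[300,360],hsv[330,310])
```

```text
tip (array([ 475.5, -111.4,  278.2]), np.float64(1.7137021907376875))
seat bar from side z260 [ 504. -112.  260.] bar near col [648.6 -91.5 260. ]
screw [618.7 -41.4  10. ]
screw [691.2 -34.7  10. ]
screw [ 628.2 -168.1   10. ]
screw [ 699.7 -162.6   10. ]
side screws [array([623.8, -36.3,  10. ]), array([ 633.3, -159.1,   10. ]), array([ 704.1, -153.9,   10. ])]
belltop [array([554.7, 299.6, 122. ]), array([542.3, 333.2, 122. ]), array([552.9, 337.8, 122. ]), array([564.3, 304.1, 122. ])]
bell tri (array([553.4, 318.6, 122.7]), np.float64(1.3677364132287577))
bell foot side L,R [528.1 299.6   8. ] [582.  301.6   8. ]
bauble top [519.7 168.8 122. ] (array([525.8, 180.7, 124.8]), np.float64(2.091962774066137))
bauble ball (array([524.2, 181. ,  22.7]), np.float64(0.549344864001467))
[ 20 177 197] [ 15 178 203] [ 16 198 218]
```

Run:
```python
from h import *
import pickle
np.set_printoptions(precision=1,suppress=True)
fs=pickle.load(open("f0.pkl","rb"));s,d,w=fs["scene"],fs["side"],fs["wrist"]
print("box corners z150",[onz(s,*p,150) for p in[(248,315),(203,358),(330,382),(268,312)]])
print("drawer",onz(s,305,340,90),"candle",onz(s,289,300,70))
print("box side front bottom",onz(d,384,192,0),onz(d,384,150,150))
```

```text
box corners z150 [array([782.3, 203. , 150. ]), array([938.3, 231.8, 150. ]), array([710.1, 462.9, 150. ]), array([734.3, 226.4, 150. ])]
drawer [685.9 330.8  90. ] candle [651. 209.  70.]
box side front bottom [954.7 262.    0. ] [939.9 290.5 150. ]
```

Request:
move_arm(commands=[{"xyz":[0.4,-0.7,0]},{"xyz":[0.9,-1,0]},{"xyz":[0.9,-1,0]},{"xyz":[0.9,-1,0]},{"xyz":[0.9,-1,0]},{"xyz":[0.9,-0.7,0],"rot":[0,0,-1]},{"rot":[0,0,-1]},{"rot":[0,0,-1]},{"rot":[0,0,-1]},{"rot":[0,0,-1]}])

```text
$.commands[0]: bad value
```

Request:
move_arm(commands=[{"xyz":[0.4,-0.7,0],"rot":[0,0,0]},{"xyz":[0.9,-1,0],"rot":[0,0,0]},{"xyz":[0.9,-1,0],"rot":[0,0,0]},{"xyz":[0.9,-1,0],"rot":[0,0,0]},{"xyz":[0.9,-1,0],"rot":[0,0,0]},{"xyz":[0.9,-0.7,0],"rot":[0,0,-1]},{"xyz":[0,0,0],"rot":[0,0,-1]},{"xyz":[0,0,0],"rot":[0,0,-1]},{"xyz":[0,0,0],"rot":[0,0,-1]},{"xyz":[0,0,0],"rot":[0,0,-1]}])

```text
time: 1.15
tcp_pos: [562.8, 147.1, 231.2]
ee_rot: [0.464, 0.886, -0.0, -0.0]
ft_force: [-0.3, -1.2, -0.3]
finger_gap: 85.5
grip_force: 0.0
```

Request:
move_arm(commands=[{"xyz":[0,0,0],"rot":[0,0,-1]},{"xyz":[0,0,0],"rot":[0,0,-1]},{"xyz":[0,0,0],"rot":[0,0,-1]},{"xyz":[0,0,0],"rot":[0,0,-1]},{"xyz":[0,0,0],"rot":[0,0,-1]},{"xyz":[0,0,0],"rot":[0,0,-1]},{"xyz":[0,0,0],"rot":[0,0,-1]},{"xyz":[0,0,0],"rot":[0,0,-1]},{"xyz":[0,0,0],"rot":[0,0,-1]},{"xyz":[0,0,0],"rot":[0,0,-0.9]}])

```text
time: 2.15
tcp_pos: [562.9, 146.8, 231.1]
ee_rot: [-0.111, 0.994, -0.0, -0.0]
ft_force: [-1.0, -0.3, 0.0]
finger_gap: 85.0
grip_force: 0.0
```

Request:
move_arm(commands=[{"xyz":[0,0,0],"rot":[0,0,-1]},{"xyz":[-0.27,0.9,0],"rot":[0,0,0]},{"xyz":[-0.27,0.9,0],"rot":[0,0,0]},{"xyz":[-0.27,0.9,0],"rot":[0,0,0]},{"xyz":[-0.27,0.9,0],"rot":[0,0,0]},{"xyz":[-0.27,0.9,0],"rot":[0,0,0]},{"xyz":[-0.27,0.9,0],"rot":[0,0,0]},{"xyz":[0,0,0],"rot":[0,0,0]},{"xyz":[0,0,0],"rot":[0,0,0]}])

```text
time: 3.05
tcp_pos: [554.9, 316.3, 230.9]
ee_rot: [-0.168, 0.986, -0.0, -0.0]
ft_force: [-0.3, -0.9, -0.8]
finger_gap: 85.3
grip_force: 0.0
```

Run:
```python
from h import *
import pickle
fs={n:manip.grab_frame(n) for n in("scene","wrist")}
pickle.dump(fs,open("f1.pkl","wb"))
f=fs["wrist"]; im=f["color"].copy()
o=manip.observe();print(o["tcp_pos"],o["ee_rot"],o["ft_force"])
# scene crop of scale beside
c=cv2.resize(fs["scene"]["color"][130:270,160:290],None,fx=2,fy=2,interpolation=2)
out=np.zeros((420,560+260,3),np.uint8)[:, :800];out[:,:560]=im;out[:280,560:800]=c[:280,20:260]
cv2.imwrite("pics/w1.png",out)
print([proj(f,p) for p in[(553.5,318.6,122)]])
```

```text
[555.42837128 314.69654102 230.92962537] [-1.67333920e-01  9.85900081e-01 -5.56894166e-04 -2.82403577e-04] [-0.93158174  0.06273899 -0.40954023]
[(np.float64(290.4164827185864), np.float64(205.2299322920165))]
```

View pics/w1.png

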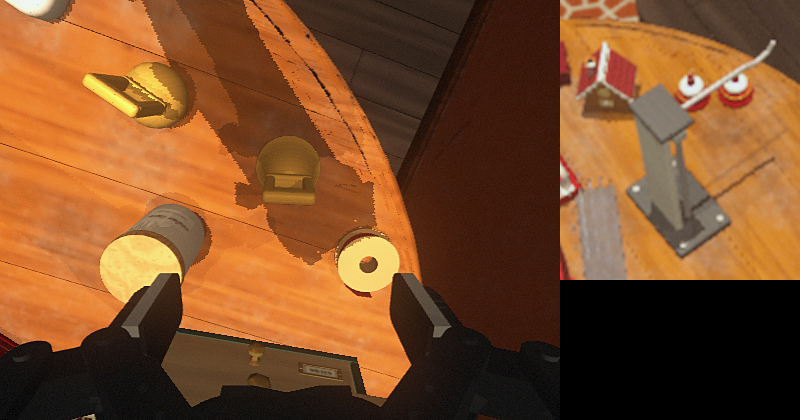

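The wrist view shows the bell's top bar, lit face from (263,193) to (314,205), level in the image, so the yaw is right. The bauble is at upper left, the candle jar and doughnut are clear of it. The scene inset shows the hook tip at about scene (275,151).

Run:
```python
from h import *
import pickle
np.set_printoptions(precision=1,suppress=True)
F=pickle.load(open("f1.pkl","rb"));f,s=F["wrist"],F["scene"]
d=pickle.load(open("f0.pkl","rb"))["side"]
for p in[(263.5,193),(314,193),(264,205),(314,205),(289,199)]:print(onz(f,*p,122))
S=lambda x,y:(160+(x-540)/2,130+y/2)
print("tip",tri(s,S(771,43),d,(245.3,205.3)))
# white hook pixels in each view
for im,(r0,r1,c0,c1) in((s["color"],(148,185,230,280)),(d["color"],(198,216,240,325))):
    h=cv2.cvtColor(im,40)[r0:r1,c0:c1];m=(h[...,1]<60)&(h[...,2]>130)
    ys,xs=np.nonzero(m)
    print([(c0+x,round(r0+ys[xs==x].mean(),1),(xs==x).sum()) for x in np.unique(xs)][::3])
```

```text
[551.2 297.1 122. ]
[539.1 331.6 122. ]
[559.7 300.3 122. ]
[547.6 334.8 122. ]
[549.4 316.  122. ]
tip (array([ 474.6, -111.7,  278.9]), np.float64(0.17197406539678614))
[(np.int64(230), np.float64(176.2), np.int64(6)), (np.int64(233), np.float64(174.7), np.int64(13)), (np.int64(236), np.float64(176.3), np.int64(9)), (np.int64(239), np.float64(174.0), np.int64(11)), (np.int64(242), np.float64(176.0), np.int64(3)), (np.int64(245), np.float64(174.0), np.int64(3)), (np.int64(248), np.float64(172.0), np.int64(3)), (np.int64(251), np.float64(170.0), np.int64(3)), (np.int64(254), np.float64(171.0), np.int64(9)), (np.int64(257), np.float64(170.4), np.int64(8)), (np.int64(260), np.float64(169.2), np.int64(12)), (np.int64(263), np.float64(165.3), np.int64(3)), (np.int64(266), np.float64(161.0), np.int64(1)), (np.int64(269), np.float64(159.0), np.int64(3)), (np.int64(272), np.float64(156.5), np.int64(4)), (np.int64(275), np.float64(152.0), np.int64(5))]
[(np.int64(244), np.float64(205.0), np.int64(3)), (np.int64(247), np.float64(207.5), np.int64(2)), (np.int64(250), np.float64(209.5), np.int6
[... 384 characters left out ...]
 np.int64(3)), (np.int64(277), np.float64(205.0), np.int64(3)), (np.int64(280), np.float64(205.0), np.int64(3)), (np.int64(283), np.float64(204.5), np.int64(2)), (np.int64(286), np.float64(204.0), np.int64(3)), (np.int64(289), np.float64(204.0), np.int64(3)), (np.int64(292), np.float64(203.5), np.int64(2)), (np.int64(295), np.float64(202.5), np.int64(2)), (np.int64(298), np.float64(202.5), np.int64(2)), (np.int64(301), np.float64(202.5), np.int64(2)), (np.int64(304), np.float64(201.5), np.int64(2)), (np.int64(307), np.float64(201.5), np.int64(2)), (np.int64(310), np.float64(201.5), np.int64(2)), (np.int64(313), np.float64(201.0), np.int64(3)), (np.int64(316), np.float64(201.0), np.int64(3))]
```

Request:
move_arm(commands=[{"xyz":[0.11,0.12,0],"rot":[0,0,0]},{"xyz":[0,0,0.6],"rot":[0,0,0]},{"xyz":[0,0,0.9],"rot":[0,0,0]},{"xyz":[0,0,0.9],"rot":[0,0,0]},{"xyz":[0,0,0.9],"rot":[0,0,0]},{"xyz":[0,0,0.7],"rot":[0,0,0]},{"xyz":[0,0,0.47],"rot":[0,0,0]},{"xyz":[0,0,0],"rot":[0,0,0]},{"xyz":[0,0,0],"rot":[0,0,0]},{"xyz":[0,0,0],"rot":[0,0,0]}])

```text
time: 4.15
tcp_pos: [551.5, 318.6, 98.4]
ee_rot: [-0.168, 0.986, 0.0, 0.001]
ft_force: [0.7, -0.4, 0.0]
finger_gap: 85.4
grip_force: 0.0
```

Run:
```python
from h import *
np.set_printoptions(precision=2,suppress=True)
o=manip.observe();print(o["tcp_pos"],o["ft_force"])
f=manip.grab_frame("wrist");s=manip.grab_frame("side")
L=[manip.observe()["ft_force"][2]]
for i in range(5): manip.grab_frame("scene");L.append(manip.observe()["ft_force"][2])
print(np.array(L))
out=np.zeros((420,780,3),np.uint8);out[:,:560]=f["color"]
out[:300,560:780]=cv2.resize(s["color"][120:220,230:303],(220,300),interpolation=2)
cv2.imwrite("pics/w2.png",out)
```

```text
[551.54 318.57  98.38] [ 0.68 -0.41  0.02]
[ 0.21  0.63 -0.57 -0.58 -1.06  0.55]
```

View pics/w2.png

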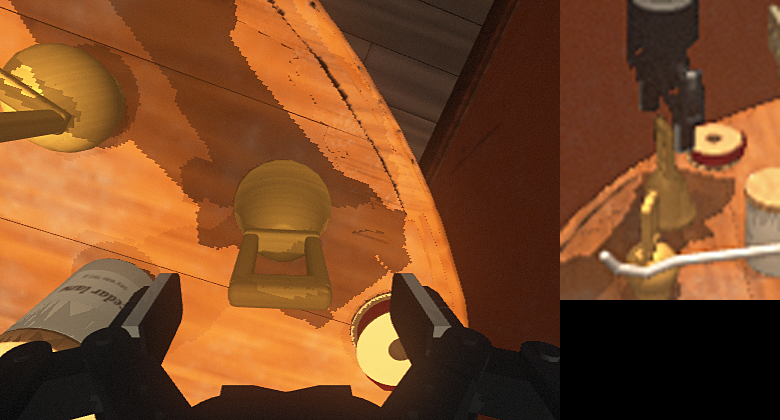

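The bell handle lies between the open fingers, its top bar at columns 228–332, rows 285–308; nothing else is within the closing path.

Run:
```python
from h import *
np.set_printoptions(precision=2,suppress=True)
f=manip.grab_frame("wrist");o=manip.observe();t=np.array(o["tcp_pos"])
for p in[(231,287),(328,287),(228,307),(332,307)]:print(onz(f,*p,122))
print(t,proj(f,[t[0],t[1],122]),proj(f,t))
```

```text
[548.97 296.5  122.  ]
[537.04 330.46 122.  ]
[557.51 297.89 122.  ]
[544.47 334.99 122.  ]
[551.02 318.27  97.39] (np.float64(284.53532225408435), np.float64(308.46461738499306)) (np.float64(284.7378786728146), np.float64(277.14155772916615))
```

Request:
move_arm(commands=[{"xyz":[0.1,-0.04,0.04],"rot":[0,0,0]},{"xyz":[0,0,0],"rot":[0,0,0]},{"xyz":[0,0,0],"rot":[0,0,0]}])

```text
time: 4.85
tcp_pos: [548.4, 316.0, 95.9]
ee_rot: [-0.168, 0.986, -0.0, -0.0]
ft_force: [-0.5, -0.1, 0.0]
finger_gap: 85.2
grip_force: 0.0
```

Request:
move_arm(fingers=25, commands=[{"xyz":[0,0,0],"rot":[0,0,0]},{"xyz":[0,0,0],"rot":[0,0,0]},{"xyz":[0,0,0],"rot":[0,0,0]},{"xyz":[0,0,0],"rot":[0,0,0]},{"xyz":[0,0,0],"rot":[0,0,0]},{"xyz":[0,0,0],"rot":[0,0,0]},{"xyz":[0,0,0],"rot":[0,0,0]},{"xyz":[0,0,0],"rot":[0,0,0]}])

```text
time: 5.65
tcp_pos: [548.8, 316.0, 96.3]
ee_rot: [-0.168, 0.986, -0.0, 0.0]
ft_force: [-0.2, -1.8, 5.5]
finger_gap: 38.6
grip_force: 60.6
```

Request:
move_arm(commands=[{"xyz":[0,0,-0.1],"rot":[0,0,0]},{"xyz":[0,0,-0.3],"rot":[0,0,0]},{"xyz":[0,0,-0.7],"rot":[0,0,0]},{"xyz":[0,0,-0.9],"rot":[0,0,0]},{"xyz":[0,0,-0.9],"rot":[0,0,0]},{"xyz":[0,0,-0.9],"rot":[0,0,0]},{"xyz":[0,0,-0.9],"rot":[0,0,0]},{"xyz":[0,0,-0.9],"rot":[0,0,0]},{"xyz":[0,0,-0.6],"rot":[0,0,0]},{"xyz":[0,0,-0.2],"rot":[0,0,0]}])

```text
time: 6.65
tcp_pos: [548.6, 316.6, 290.1]
ee_rot: [-0.168, 0.986, 0.001, 0.001]
ft_force: [-0.2, -0.2, -4.8]
finger_gap: 38.6
grip_force: 61.4
```

Run:
```python
from h import *
np.set_printoptions(precision=2,suppress=True)
L=[]
for i in range(12): manip.grab_frame("scene");L.append(manip.observe()["ft_force"][2])
print(np.array(L),np.mean(L[2:]))
f=manip.grab_frame("wrist");cv2.imwrite("pics/w3.png",f["color"])
o=manip.observe();print(o["tcp_pos"],o["ee_rot"],o["finger_gap"],o["joint_pos"])
```

```text
[-4.25 -5.6  -5.64 -5.31 -5.71 -5.2  -5.01 -5.31 -5.71 -5.77 -5.64 -5.1 ] -5.4399390475912055
[548.48 316.11 287.71] [-0.17  0.99 -0.   -0.  ] 38.6646878399192 [-0.24  0.48 -0.55  1.73  0.29  1.01  1.01]
```

View pics/w3.png

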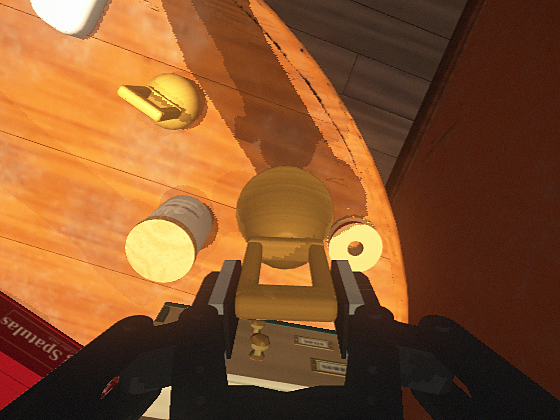

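The bell is held square in the fingers and hangs straight; its weight is about 5.4 N, so the hook should sink about 68 mm. Now the swing to a point in front of the hook tip.

Request:
move_arm(commands=[{"xyz":[0,0,0],"rot":[0,0,0.72]},{"xyz":[0,0,0],"rot":[0,0,0.72]},{"xyz":[0,0,0],"rot":[0,0,0.72]},{"xyz":[0.3,-0.5,0],"rot":[0,0,0]},{"xyz":[0.8,-0.9,0],"rot":[0,0,0]},{"xyz":[0.8,-0.9,0],"rot":[0,0,0]},{"xyz":[0.8,-0.9,0],"rot":[0,0,0]},{"xyz":[0.8,-0.9,0],"rot":[0,0,0]},{"xyz":[0.8,-0.9,0],"rot":[0,0,0]},{"xyz":[0.27,-0.9,0],"rot":[0,0,0]}])

```text
time: 8.3
tcp_pos: [423.1, 127.9, 288.1]
ee_rot: [-0.04, 0.999, -0.0, -0.0]
ft_force: [1.6, 0.2, -4.9]
finger_gap: 38.6
grip_force: 61.8
```

Request:
move_arm(commands=[{"xyz":[0,-0.9,0],"rot":[0,0,0]},{"xyz":[0,-0.9,0],"rot":[0,0,0]},{"xyz":[0,-0.9,0],"rot":[0,0,0]},{"xyz":[0,-0.8,0],"rot":[0,0,0]},{"xyz":[0,-0.7,0],"rot":[0,0,0]},{"xyz":[0,-0.5,0],"rot":[0,0,0]},{"xyz":[0,-0.3,0],"rot":[0,0,0]},{"xyz":[0,0,0],"rot":[0,0,0]}])

```text
time: 9.1
tcp_pos: [437.4, -21.4, 288.1]
ee_rot: [-0.038, 0.999, -0.0, 0.0]
ft_force: [-0.2, 0.2, -4.4]
finger_gap: 38.5
grip_force: 61.9
```

Request:
move_arm(commands=[{"xyz":[0,-0.6,0],"rot":[0,0,0]},{"xyz":[0,-0.8,0],"rot":[0,0,0]},{"xyz":[0,-0.8,0],"rot":[0,0,0]},{"xyz":[0,-0.6,0],"rot":[0,0,0]},{"xyz":[0,-0.3,0],"rot":[0,0,0]},{"xyz":[0,0,0],"rot":[0,0,0]},{"xyz":[0,0,0],"rot":[0,0,0]}])

```text
time: 9.8
tcp_pos: [444.6, -112.0, 288.0]
ee_rot: [-0.039, 0.999, 0.0, 0.0]
ft_force: [0.7, 0.7, -5.4]
finger_gap: 38.8
grip_force: 62.1
```

Run:
```python
from h import *
import pickle
np.set_printoptions(precision=1,suppress=True)
fs={n:manip.grab_frame(n) for n in("scene","side","wrist")}
pickle.dump(fs,open("f2.pkl","wb"))
o=manip.observe();print(np.array(o["tcp_pos"]),np.array(o["ee_rot"]),o["time"])
out=np.zeros((600,800,3),np.uint8)
out[:420,:400]=fs["wrist"]["color"][:,80:480]
out[:600,400:]=cv2.resize(fs["side"]["color"][150:300,200:300],(400,600),interpolation=2)
out[420:600,:400]=cv2.resize(fs["scene"]["color"][130:211,190:370],(400,180),interpolation=2)
cv2.imwrite("pics/a2.png",out)
```

```text
[ 444.6 -112.1  288. ] [-0.  1.  0.  0.] 9.95
```

View pics/a2.png

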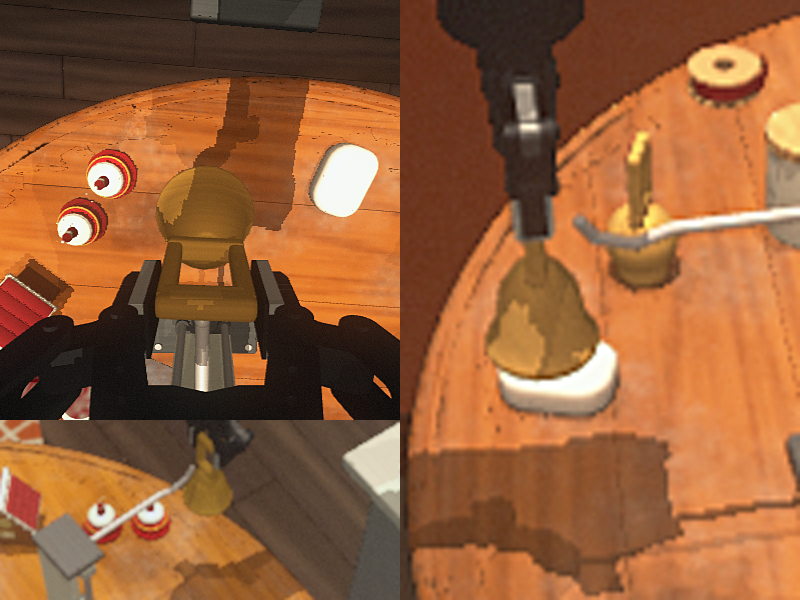

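The wrist crop shows the bell handle's centre at column 207 of the crop (287 in full) and the hook bar beyond it at column 203 (283). The side crop shows the bell upright in front of the tip, tip at handle height.

Run:
```python
from h import *
import pickle
np.set_printoptions(precision=1,suppress=True)
f=pickle.load(open("f2.pkl","rb"));w,d,s=f["wrist"],f["side"],f["scene"]
a=np.radians(4.4);X=np.array([np.cos(a),np.sin(a)]);Y=np.array([-X[1],X[0]]);seat=np.array([504,-109.8])
def sf(P):q=P[:2]-seat;return np.array([q@X,q@Y])
for n,p,z in[("bar L",(237,303),314),("bar R",(337,303),314),("winL",(258,262),300-30),("winR",(316,262),270),("hook",(283,345),268),("hook far",(282,385),268),("foot",(284.5,217),192)]:
    P=onz(w,*p,z);print(n,P,sf(P))
print("tcp",sf(np.array([444.6,-112.1])))
im=w["color"]
for r in(340,350,370): print(r,im[r,265:305].sum(1)//3)
print("tip proj wrist",proj(w,(474.6,-111.7,280)))
```

```text
bar L [ 442.6 -130.   314. ] [-62.8 -15.4]
bar R [439.6 -92.9 314. ] [-62.9  21.8]
winL [ 446.8 -125.2  270. ] [-58.2 -10.9]
winR [444.5 -96.7 270. ] [-58.3  17.6]
hook [ 495.9 -109.   268. ] [-8.   1.4]
hook far [ 522.7 -107.5  268. ] [18.8  0.9]
foot [ 448.9 -112.2  192. ] [-55.1   1.9]
tcp [-59.4   2.3]
340 [ 99 107 102 106 107 100  96  99  96 100  82  90 102 108 112 119 117 120
 117 118 110 108  99  83  86  93  93  94  91  92  95  89  96  91 100 107
  77  62  63  69]
350 [107 103 108  99 101 100 101  96  98 104  83  87 106 106 119 121 148 152
 131 123 112 123 113  96  94  92  90  90  91  93  95  94  96  93  86  97
 105  67  58  70]
370 [ 95  98  98  98  98  99  97  99  98  82 131 173 197 207 225 241 247 246
 235 222 202 192 172 134 101  97  98  91  89  92  91  86  92  95  89  91
  89 100  78  63]
tip proj wrist (np.float64(280.71758555620795), np.float64(324.37735901322566))
```

Request:
move_arm(commands=[{"xyz":[0,-0.06,0],"rot":[0,0,0]},{"xyz":[-0.3,0,0],"rot":[0,0,0]},{"xyz":[-0.4,0,0],"rot":[0,0,0]},{"xyz":[-0.4,0,0.03],"rot":[0,0,0]},{"xyz":[-0.31,0,0.15],"rot":[0,0,0]},{"xyz":[-0.31,0,0.2],"rot":[0,0,0]},{"xyz":[-0.31,0,0.2],"rot":[0,0,0]},{"xyz":[0,0,0],"rot":[0,0,0]},{"xyz":[0,0,0],"rot":[0,0,0]}])

```text
time: 10.85
tcp_pos: [505.1, -110.2, 270.0]
ee_rot: [-0.039, 0.999, 0.0, -0.001]
ft_force: [0.5, -0.4, -4.6]
finger_gap: 38.8
grip_force: 62.1
```

Run:
```python
from h import *
np.set_printoptions(precision=2,suppress=True)
L=[]
fs={"side":manip.grab_frame("side")}
fs["wrist"]=manip.grab_frame("wrist")
for i in range(12): manip.grab_frame("scene");L.append(manip.observe()["ft_force"])
L=np.array(L);print(L.mean(0),L.std(0))
o=manip.observe();print(np.array(o["tcp_pos"]),o["time"])
out=np.zeros((600,800,3),np.uint8)
out[:420,:400]=fs["wrist"]["color"][:,80:480]
out[:600,400:]=cv2.resize(fs["side"]["color"][150:300,210:310],(400,600),interpolation=2)
cv2.imwrite("pics/a3.png",out)
```

```text
[-0.07 -0.01 -4.95] [0.65 0.41 0.29]
[ 505.42 -110.33  270.61] 11.55
```

View pics/a3.png

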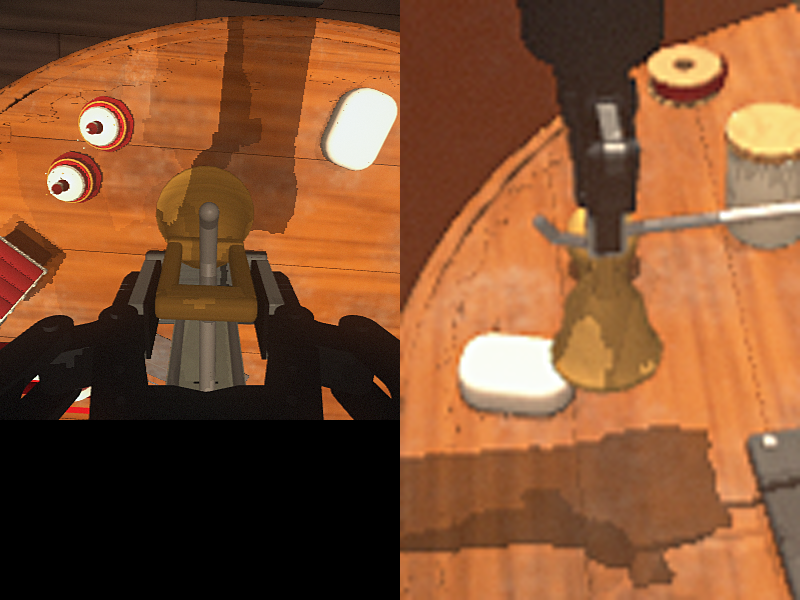

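The hook bar passes through the window, centred (wrist crop column 209 between side bars 168–247), tip out in front of the bell, seat under the bar. Now lower slowly.

Request:
move_arm(commands=[{"xyz":[0,0,0.1],"rot":[0,0,0]},{"xyz":[0,0,0.1],"rot":[0,0,0]},{"xyz":[0,0,0.1],"rot":[0,0,0]},{"xyz":[0,0,0.05],"rot":[0,0,0]},{"xyz":[0,0,0.05],"rot":[0,0,0]},{"xyz":[0,0,0.05],"rot":[0,0,0]},{"xyz":[0,0,0.05],"rot":[0,0,0]},{"xyz":[0,0,0.05],"rot":[0,0,0]},{"xyz":[0,0,0.05],"rot":[0,0,0]},{"xyz":[0,0,0.05],"rot":[0,0,0]}])

```text
time: 12.55
tcp_pos: [505.5, -110.3, 251.0]
ee_rot: [-0.039, 0.999, -0.0, 0.0]
ft_force: [-0.2, -0.2, -4.1]
finger_gap: 38.3
grip_force: 62.1
```

Request:
move_arm(commands=[{"xyz":[0,0,0.05],"rot":[0,0,0]},{"xyz":[0,0,0.06],"rot":[0,0,0]},{"xyz":[0,0,0.06],"rot":[0,0,0]},{"xyz":[0,0,0.07],"rot":[0,0,0]},{"xyz":[0,0,0.07],"rot":[0,0,0]},{"xyz":[0,0,0.07],"rot":[0,0,0]},{"xyz":[0,0,0.07],"rot":[0,0,0]},{"xyz":[0,0,0.07],"rot":[0,0,0]},{"xyz":[0,0,0.07],"rot":[0,0,0]},{"xyz":[0,0,0.07],"rot":[0,0,0]}])

```text
time: 13.55
tcp_pos: [505.5, -110.3, 231.2]
ee_rot: [-0.039, 0.999, -0.0, 0.0]
ft_force: [0.2, -0.4, -2.7]
finger_gap: 38.6
grip_force: 62.2
```

Request:
move_arm(commands=[{"xyz":[0,0,0.07],"rot":[0,0,0]},{"xyz":[0,0,0.07],"rot":[0,0,0]},{"xyz":[0,0,0.07],"rot":[0,0,0]},{"xyz":[0,0,0.07],"rot":[0,0,0]},{"xyz":[0,0,0.07],"rot":[0,0,0]},{"xyz":[0,0,0.07],"rot":[0,0,0]},{"xyz":[0,0,0.07],"rot":[0,0,0]},{"xyz":[0,0,0.07],"rot":[0,0,0]},{"xyz":[0,0,0.05],"rot":[0,0,0]},{"xyz":[0,0,0.03],"rot":[0,0,0]}])

```text
time: 14.55
tcp_pos: [505.5, -110.3, 212.0]
ee_rot: [-0.039, 0.999, -0.0, 0.0]
ft_force: [0.6, -0.4, -0.7]
finger_gap: 38.9
grip_force: 62.4
```

Run:
```python
from h import *
np.set_printoptions(precision=2,suppress=True)
L=[];Z=[]
for i in range(12):
    manip.grab_frame("scene");o=manip.observe();L.append(o["ft_force"]);Z.append(o["tcp_pos"])
L=np.array(L);print(L.mean(0),L.std(0),np.mean(Z,0),o["time"])
```

```text
[ 0.71  0.03 -1.56] [0.54 0.3  0.47] [ 505.45 -110.33  212.11] 15.15
```

Request:
move_arm(commands=[{"xyz":[0,0,0.05],"rot":[0,0,0]},{"xyz":[0,0,0.07],"rot":[0,0,0]},{"xyz":[0,0,0.07],"rot":[0,0,0]},{"xyz":[0,0,0.07],"rot":[0,0,0]},{"xyz":[0,0,0.07],"rot":[0,0,0]},{"xyz":[0,0,0.07],"rot":[0,0,0]},{"xyz":[0,0,0.07],"rot":[0,0,0]},{"xyz":[0,0,0.07],"rot":[0,0,0]},{"xyz":[0,0,0.05],"rot":[0,0,0]},{"xyz":[0,0,0.03],"rot":[0,0,0]}])

```text
time: 16.15
tcp_pos: [505.5, -110.3, 193.3]
ee_rot: [-0.039, 0.999, -0.0, -0.0]
ft_force: [0.5, -0.0, -0.3]
finger_gap: 38.2
grip_force: 62.5
```

Run:
```python
from h import *
np.set_printoptions(precision=2,suppress=True)
L=[];Z=[]
for i in range(25):
    manip.grab_frame("scene");o=manip.observe();L.append(o["ft_force"]);Z.append(o["tcp_pos"])
L=np.array(L);print(L.mean(0),L.std(0),np.mean(Z,0),o["time"]);print(L[:,2])
```

```text
[ 0.71  0.07 -0.04] [0.68 0.5  0.45] [ 505.46 -110.33  193.5 ] 17.4
[-0.92  0.09 -0.01 -0.71 -0.09 -0.11 -0.03  0.19  0.26  0.53 -0.04  0.06
 -0.35 -1.12  0.3  -0.24  0.08  0.36 -0.39  0.41  0.61 -0.01  0.67  0.17
 -0.66]
```

Request:
move_arm(fingers=60, commands=[{"xyz":[0,0,0],"rot":[0,0,0]},{"xyz":[0,0,0],"rot":[0,0,0]},{"xyz":[0,0,0],"rot":[0,0,0]},{"xyz":[0,0,0],"rot":[0,0,0]},{"xyz":[0,0,0],"rot":[0,0,0]}])

```text
time: 17.9
tcp_pos: [505.4, -110.3, 193.5]
ee_rot: [-0.039, 0.999, -0.0, -0.0]
ft_force: [1.1, 0.4, -0.8]
finger_gap: 59.8
grip_force: 0.0
```

Request:
move_arm(fingers=80, commands=[{"xyz":[0,0,0],"rot":[0,0,0]},{"xyz":[0,0,0],"rot":[0,0,0]},{"xyz":[0,0,0],"rot":[0,0,0]},{"xyz":[0,0,0],"rot":[0,0,0]},{"xyz":[0,0,0],"rot":[0,0,0]},{"xyz":[0,0,0],"rot":[0,0,0]},{"xyz":[0,0,0],"rot":[0,0,0]},{"xyz":[0,0,0],"rot":[0,0,0]}])

```text
time: 18.7
tcp_pos: [505.4, -110.3, 193.5]
ee_rot: [-0.039, 0.999, -0.0, -0.0]
ft_force: [-0.0, 0.5, -1.1]
finger_gap: 79.6
grip_force: 0.0
```

Run:
```python
from h import *
fs={n:manip.grab_frame(n) for n in("side","wrist")}
out=np.zeros((600,800,3),np.uint8)
out[:420,:400]=fs["wrist"]["color"][:,80:480]
out[:600,400:]=cv2.resize(fs["side"]["color"][170:320,210:310],(400,600),interpolation=2)
cv2.imwrite("pics/a4.png",out)
```

```text
(no output)
```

View pics/a4.png

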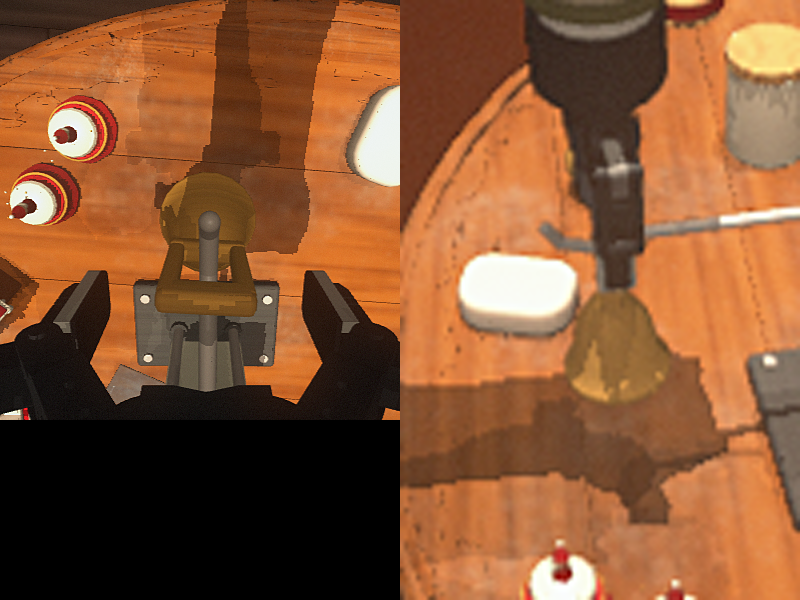

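The bell hangs free on the hook, the open fingers about 20 mm clear on each side. I'll withdraw straight up.

Request:
move_arm(commands=[{"xyz":[0,0,-0.2],"rot":[0,0,0]},{"xyz":[0,0,-0.4],"rot":[0,0,0]},{"xyz":[0,0,-0.6],"rot":[0,0,0]},{"xyz":[0,0,-0.8],"rot":[0,0,0]},{"xyz":[0,0,-0.8],"rot":[0,0,0]},{"xyz":[0,0,-0.8],"rot":[0,0,0]},{"xyz":[0,0,-0.8],"rot":[0,0,0]},{"xyz":[0,0,-0.6],"rot":[0,0,0]},{"xyz":[0,0,-0.3],"rot":[0,0,0]},{"xyz":[0,0,0],"rot":[0,0,0]}])

```text
time: 19.8
tcp_pos: [505.8, -110.3, 354.0]
ee_rot: [-0.039, 0.999, -0.0, 0.001]
ft_force: [0.8, -0.1, -0.0]
finger_gap: 80.0
grip_force: 0.0
```

Request:
move_arm(commands=[{"xyz":[0,0,0],"rot":[0,0,0]},{"xyz":[0,0,0],"rot":[0,0,0]},{"xyz":[0,0,0],"rot":[0,0,0]},{"xyz":[0,0,0],"rot":[0,0,0]},{"xyz":[0,0,0],"rot":[0,0,0]},{"xyz":[0,0,0],"rot":[0,0,0]},{"xyz":[0,0,0],"rot":[0,0,0]},{"xyz":[0,0,0],"rot":[0,0,0]},{"xyz":[0,0,0],"rot":[0,0,0]},{"xyz":[0,0,0],"rot":[0,0,0]}])

```text
time: 20.8
tcp_pos: [505.4, -110.3, 352.5]
ee_rot: [-0.039, 0.999, -0.0, 0.0]
ft_force: [0.3, 0.7, 0.2]
finger_gap: 80.1
grip_force: 0.0
```

Request:
move_arm(commands=[{"xyz":[0,0,0],"rot":[0,0,0]},{"xyz":[0,0,0],"rot":[0,0,0]},{"xyz":[0,0,0],"rot":[0,0,0]},{"xyz":[0,0,0],"rot":[0,0,0]},{"xyz":[0,0,0],"rot":[0,0,0]},{"xyz":[0,0,0],"rot":[0,0,0]},{"xyz":[0,0,0],"rot":[0,0,0]},{"xyz":[0,0,0],"rot":[0,0,0]},{"xyz":[0,0,0],"rot":[0,0,0]},{"xyz":[0,0,0],"rot":[0,0,0]}])

```text
time: 21.8
tcp_pos: [505.4, -110.3, 352.5]
ee_rot: [-0.039, 0.999, -0.0, -0.0]
ft_force: [0.1, -0.0, -0.7]
finger_gap: 79.9
grip_force: 0.0
```

Run:
```python
from h import *
P=manip.grab_frame("side")["color"][190:300,225:300].astype(int)
for i in range(12):
    F=manip.grab_frame("side")["color"][190:300,225:300].astype(int);print(int((abs(F-P).sum(2)>60).sum()),end=" ");P=F
f=manip.grab_frame("side");cv2.imwrite("pics/a5.png",cv2.resize(f["color"][110:330,180:400],(600,600),interpolation=2));print(manip.observe()["time"])
```

```text
0 4 0 0 1 1 1 1 0 0 0 0 22.5
```

View pics/a5.png

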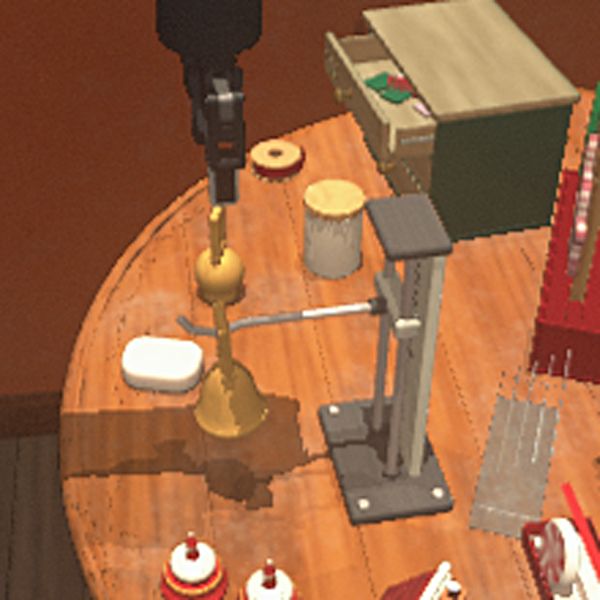

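The bell hangs upright and still on the hook, with the gripper well above it and the other goods untouched. I'll wait two more seconds so any remaining swing dies out, then hand in.

Request:
move_arm(commands=[{"xyz":[0,0,0],"rot":[0,0,0]},{"xyz":[0,0,0],"rot":[0,0,0]},{"xyz":[0,0,0],"rot":[0,0,0]},{"xyz":[0,0,0],"rot":[0,0,0]},{"xyz":[0,0,0],"rot":[0,0,0]},{"xyz":[0,0,0],"rot":[0,0,0]},{"xyz":[0,0,0],"rot":[0,0,0]},{"xyz":[0,0,0],"rot":[0,0,0]},{"xyz":[0,0,0],"rot":[0,0,0]},{"xyz":[0,0,0],"rot":[0,0,0]}])

```text
time: 23.5
tcp_pos: [505.4, -110.3, 352.5]
ee_rot: [-0.039, 0.999, -0.0, -0.0]
ft_force: [0.3, -0.1, -0.3]
finger_gap: 79.7
grip_force: 0.0
```

Request:
move_arm(commands=[{"xyz":[0,0,0],"rot":[0,0,0]},{"xyz":[0,0,0],"rot":[0,0,0]},{"xyz":[0,0,0],"rot":[0,0,0]},{"xyz":[0,0,0],"rot":[0,0,0]},{"xyz":[0,0,0],"rot":[0,0,0]},{"xyz":[0,0,0],"rot":[0,0,0]},{"xyz":[0,0,0],"rot":[0,0,0]},{"xyz":[0,0,0],"rot":[0,0,0]},{"xyz":[0,0,0],"rot":[0,0,0]},{"xyz":[0,0,0],"rot":[0,0,0]}])

```text
time: 24.5
tcp_pos: [505.4, -110.3, 352.5]
ee_rot: [-0.039, 0.999, -0.0, 0.0]
ft_force: [0.6, -0.7, -0.6]
finger_gap: 79.9
grip_force: 0.0
```

```bash
python3 -c "
from station import manip
print(manip.close_job())"
```

```text
the job is handed in; nothing more can be done
None
```

The bell (about 5 N) hangs free and still on the scale's hook, let go only once the wrist force read about zero, with the other goods untouched, and the job is handed in at about 24.5 s; I could not measure the hook's speed at release directly.

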